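Turn the lazy susan to bring the sauce pot to the diner

ROBOT

A 7-joint arm with a two-finger parallel gripper is mounted at the origin on the work surface. World frame = base frame: x ahead of the robot, y to its left, z up, the work surface at z = 0. Lengths are in mm, angles in rad, forces in N, time in s.
With the tool pointing down it reaches from about 425 to 1025 mm from the base axis. Payload 9.4 kg.
Tool frame: the origin (TCP) lies at the centre of the arm's flange, where the gripper is bolted on; the fingertips stand 173 mm ahead of it and the grasp point (between the pads) lies 155 mm ahead of it; z points along the fingers, y is the line along which they close (so a half turn about z gives the same grasp; the last joint's range is limited). The gripper opens to 85 mm and grips with 20 to 120 N. Pads are 22 mm wide; open, the fingers measure 114 mm over their backs; the gripper's body (76 mm by 85 mm) begins 54 mm behind the grasp point. The pads swing forward as they close: fully open they stand 13 mm farther back than shut.
Start: joints at [-1.399, 0.599, -0.003, 1.599, 0.002, 0.943, -0.08], TCP at [178.521, 702.677, 404.675] pointing down, gripper open.
Joint ranges: [-2.57, 2.57], [-0.35, 1.97], [-1.29, 1.29], [0.11, 2.56], [-1.05, 4.19], [0.11, 1.86], [-2.63, 2.63]. Speed limits (rad/s): [2.22, 2.22, 3.01, 3.01, 3.14, 3.14, 3.14].

INTERFACE

Orientations are given as a 3x3 rotation matrix whose columns are the frame's x, y, z axes.
In Python, from cell import manip gives the robot as it stands.
- The arm moves only by the tool carry_out, never from a script. Its argument "deltas" is a list of rows, each an object of numbers: "x", "y", "z": the shift along the tool's x, y, z in cm; "twist": the turn about the tool's z in rad; "claw": the finger opening in cm, from 0 to 8.54. A call has 1 to 8 rows; each row is the pose to reach, as a shift and turn from the pose commanded when the call began, along the tool's axes at that moment; what a row does not reach only later rows make up. A row lasts 1/12 s, in which the tool goes at most 41.7 mm and 7.16 degrees, less where a joint would pass 70% of its speed; a pose out of reach is approached as far as the arm can. A call with a gripper value outside its range is refused whole. The fingers move at their own pace and stop on an object; the grip force is fixed at half the most. Time passes only in rows, so rows that repeat a pose let the fingers close. It gives the time, the measured TCP pose, the force, the opening and the grip force at its end, in the units of the state.
- manip.get_state(): the state, without advancing time (a new reading comes with each control period).
- manip.capture(name): name is "side" or "top"; returns a dict with "frame" (420x560x3 uint8, blue, green, red), "depth" (420x560 float32, mm along the optical axis (not along the pixel's ray), 0 where there is no reading), "fovy" (degrees; the focal length in pixels is half the picture's height over the tangent of half this angle, whatever the lens; pixels are square), "cx", "cy" (the principal point, pixels), "pose" (4x4, takes a point from camera to world coordinates). Camera axes: x right, y up, looking along -z (the intrinsics and any distortion apply to the point x, -y, -z); pixel columns grow to the right and rows downward; lengths in mm; the calibration is good to about 2 mm. A picture is of the moment at which its call begins.
- manip.job_done(): hands the job in; it is judged then, once.
The state is a dict: "time_s": time; "qpos": joint angles; "joint_vel": joint speeds; "tau": joint torques, N m; "eef_pos": TCP position; "eef_rot": TCP orientation; "wrist_force": force on the tool from outside, world axes, zero at the start; "moment": the same for the moment, N m; "grip_width": opening from 0.0 (shut) to 1.0 (fully open); "grip_force": force on a finger pad.
Only numpy, scipy, OpenCV 4.12 (cv2) and the standard library are available. Lean on these libraries where they do the work, as an engineer would, in place of code of your own. Each camera call takes 0.05 s, during which the arm holds its last target. There are 200 camera calls.

TASK

Turn the lazy susan by pushing its rim pegs until the sauce pot, the squat round one with the brush handle sticking up, stands directly in front of the diner's plate, and leave it there at rest. Do not touch any of the containers on it, and keep them all standing.

Things in the scene. Friction and masses are not known exactly. Their poses are not given: they have to be found in the camera images.
- susan: Lazy susan: pale wood disc 270 mm across, top 38 mm up, turning about a fixed upright axis, 180 degrees or more each way; 1.5 N at a peg turns it, it stops when the push stops. Five pegs, 14 mm thick, tops 78 mm up, stand on the rim 123 mm from the axis at 0, 72, 144, 216, 288 degrees counter-clockwise from its x axis. Origin on the axis at table height, z up, x and y turn with the disc.
- sauce_pot_centre (a point): The sauce pot: squat round steel pot, 48 mm across and 46 mm tall with its dark flat lid, a 12 mm thick wooden brush handle standing upright from the middle of the lid up to 74 mm. Loose on the disc, 62 mm from the susan's axis, half-way between two pegs, like the other containers. Not to be touched. This point is on its axis half-way up the body, 23 mm above the disc.
- plate_centre (a point): The diner's plate: white round plate, 140 mm across and 18 mm tall (about 40 mm with the brown snack balls on it), fixed on the table just outside the lazy susan, its centre 225 mm from the susan's axis. This point is the centre of the plate, 8 mm above the table; its x axis points straight away from the susan's axis.
- shaker: Bystander: slim round steel shaker with domed top, 42 mm across, 68 mm tall, loose on the disc. On the disc like the pot, between two pegs. Not to be touched. Origin at the centre of its underside, z up.
- squeezer: Bystander: white plastic squeeze bottle with a pointed nozzle, 42 mm across, 74 mm tall, loose on the disc. On the disc like the pot, between two pegs. Not to be touched. Origin at the centre of its underside, z up.
- spice_tin: Bystander: square steel tin, 38 mm wide, 55 mm tall, loose on the disc. On the disc like the pot, between two pegs. Not to be touched. Origin at the centre of its underside, z up. (The fifth place, on the susan's own -x side, has a fixed dark wooden toothpick holder, 30 x 40 x 62 mm.)

How it is judged:
By the outcome, as a careful person would: the job done as asked, in the order asked, and still so for the second after the job is handed in, with the robot touching nothing.
It also fails if it takes over 48 s, if anything falls off the work surface, if the arm or the gripper's body presses on something with over 40 N, if the wrist force passes 120 N, or if a joint passes its speed limit or range.

## Working session

There is one attempt and no reset: what is moved stays moved. The work goes in short steps, Python scripts to look and compute and a tool call to move; the robot and the scene stay as the last step left them, time stands still between calls to the robot, and variables do not carry over. Pictures are saved under pics/ and viewed, at most 10 in all, crops included, and the job is handed in when it is done.

Besides the shell and the picture viewer there is one more tool, called after ">>>" as name(argument=value, ...) on one line, values as JSON. carry_out: Moves the arm, as the interface text tells. Its arguments: {"type":"object","properties":{"deltas":{"type":"array"}},"required":["deltas"]}

```bash
mkdir -p pics
cat > h.py <<'E'
import numpy as np, cv2
from cell import manip
def snap(n,f):
    c=manip.capture(n); cv2.imwrite('pics/'+f,c['frame']); np.savez('pics/'+f[:-4]+'.npz',**{k:c[k] for k in c}); return c
def world(c):
    H,W=c['depth'].shape; f=H/2/np.tan(np.radians(float(c['fovy']))/2)
    u,v=np.meshgrid(np.arange(W),np.arange(H)); d=c['depth']
    P=np.stack([(u-c['cx'])/f*d,-(v-c['cy'])/f*d,-d],-1)
    return P@c['pose'][:3,:3].T+c['pose'][:3,3]
def ray(c,u,v,z):
    H=c['depth'].shape[0]; f=H/2/np.tan(np.radians(float(c['fovy']))/2)
    r=c['pose'][:3,:3]@np.array([(u-c['cx'])/f,-(v-c['cy'])/f,-1]); o=c['pose'][:3,3]
    return o+r*(z-o[2])/r[2]
E
python3 - <<'E'
from h import *
for n in('top','side'):
    c=snap(n,n+'0.png'); print(n,[k for k in c],c['fovy'],c['cx'],c['cy'],c['pose'].round(2).tolist())
s=manip.get_state();print(s['time_s'],s['eef_pos'],s['eef_rot'],s['grip_width'])
E
```

```text
top ['frame', 'depth', 'fovy', 'cx', 'cy', 'pose'] 51.12495128847129 276.94479139936476 209.65425280677823 [[-0.01, 0.99, -0.16, 540.59], [-1.0, -0.01, 0.01, 1.68], [0.01, 0.16, 0.99, 741.79], [0.0, 0.0, 0.0, 1.0]]
side ['frame', 'depth', 'fovy', 'cx', 'cy', 'pose'] 51.9280509092482 282.2120958074357 203.34573454143265 [[-0.89, 0.31, -0.32, 412.22], [-0.45, -0.62, 0.64, 462.87], [0.0, 0.72, 0.7, 542.77], [0.0, 0.0, 0.0, 1.0]]
0.1 [178.47276326 702.50029753 403.88388648] [[-9.69224661e-01  2.46177803e-01 -2.13892221e-04]
 [ 2.46177855e-01  9.69223634e-01 -1.41841860e-03]
 [-1.41873778e-04 -1.42742181e-03 -9.99998971e-01]] 1.0008641934406577
```

View pics/top0.png

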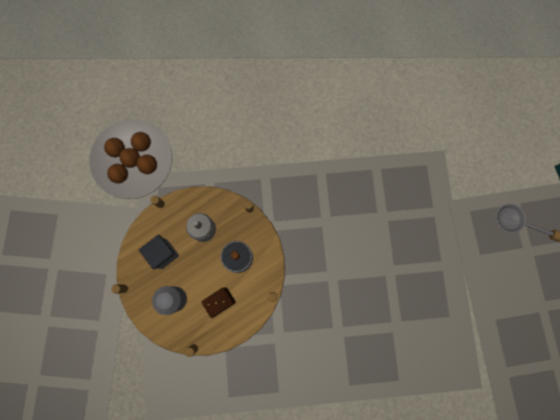

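View pics/side0.png

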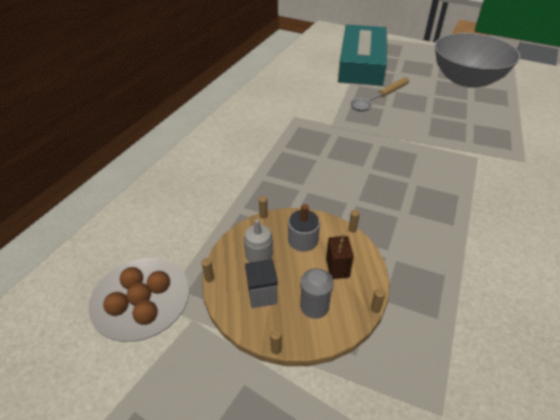

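The top view shows the disc centre at about (200,270), the plate at (131,159), the pot at (236,257), and pegs at (155,201), (250,207), (272,296), (191,350) and (118,288). The side view confirms which container is which: the pot has the dark lid with the handle.

```bash
cat >> h.py <<'E'
def measure(c,pegpx=None):
    W=world(c)
    hsv=cv2.cvtColor(c['frame'],cv2.COLOR_BGR2HSV)
    z=W[...,2]
    m=((abs(z-38)<5)&(hsv[...,1]>80)).astype(np.uint8)
    n,l,s,ce=cv2.connectedComponentsWithStats(m)
    k=1+np.argmax(s[1:,4]); pts=np.argwhere(l==k)[:,::-1]
    P=np.array([ray(c,u,v,38) for u,v in pts])[:,:2].astype(np.float32)
    return cv2.minEnclosingCircle(P)
E
python3 - <<'E'
from h import *
c=np.load('pics/top0.npz'); W=world(c)
print('disc',measure(c))
hsv=cv2.cvtColor(c['frame'],cv2.COLOR_BGR2HSV)
m=((hsv[...,1]<45)&(W[...,2]>8)&(W[...,2]<60)).astype(np.uint8); m[:,:80]=0;m[:110]=0;m[200:]=0;m[:,185:]=0
m=cv2.morphologyEx(m,cv2.MORPH_OPEN,np.ones((3,3)))
P=np.array([ray(c,u,v,18) for v,u in np.argwhere(m)])[:,:2].astype(np.float32);print('plate',cv2.minEnclosingCircle(P),P.mean(0))
C=np.array(measure(c)[0])
for n,(u,v),z in[('peg',p,78) for p in((155,201),(250,207),(272,296),(191,350),(118,288))]+[('pot',(236,257),84),('plate',(131,159),18),('sq',(199,227),112),('sh',(167,300),106),('tin',(157,252),93)]:
    p=ray(c,u,v,z); d=p[:2]-C; print(n,p.round(),'depth',W[v,u].round(),'r',np.hypot(*d).round(),'ang',np.degrees(np.arctan2(d[1],d[0])).round(1))
E
```

```text
disc ((565.401611328125, 114.25186920166016), 133.64273071289062)
plate ((752.2456665039062, 240.18917846679688), 70.00069427490234) [752.0848  241.73418]
peg [666. 179.  78.] depth [667. 180.  76.] r 120.0 ang 32.7
peg [656.  34.  78.] depth [656.  34.  78.] r 121.0 ang -41.7
peg [522.   1.  78.] depth [522.   1.  75.] r 121.0 ang -111.1
peg [446. 119.  78.] depth [446. 119.  78.] r 120.0 ang 177.6
peg [536. 229.  78.] depth [536. 229.  77.] r 119.0 ang 104.5
pot [579.  54.  84.] depth [578.  52. 111.] r 62.0 ang -76.8
plate [751. 238.  18.] depth [746. 233.  36.] r 223.0 ang 33.8
sq [621. 106. 112.] depth [624. 109.  92.] r 57.0 ang -8.9
sh [518. 150. 106.] depth [518. 150. 104.] r 59.0 ang 142.9
tin [587. 170.  93.] depth [587. 170.  91.] r 59.0 ang 68.4
```

Run:
```python
from h import *
from scipy.optimize import least_squares
c=np.load('pics/top0.npz')
P=np.array([ray(c,u,v,77)[:2] for u,v in((155,201),(250,207),(272,296),(191,350),(118,288))])
k=np.array([0,-72,-144,-216,72])
f=lambda q:(q[:2]+123*np.c_[np.cos(np.radians(q[2]+k)),np.sin(np.radians(q[2]+k))]-P).ravel()
r=least_squares(f,[565,114,32]);C=r.x[:2];print(r.x,r.fun.round(1))
pl=np.array([752.2,240.2]);d=pl-C;pa=np.degrees(np.arctan2(d[1],d[0]));print('plate r',np.hypot(*d),'ang',pa,'turn',pa-(r.x[2]-108))
a=r.x[2]-144
peg=C+123*np.array([np.cos(np.radians(a)),np.sin(np.radians(a))])
s=manip.get_state();R=s['eef_rot'];D=np.r_[peg,250]-s['eef_pos'];ty=np.degrees(np.arctan2(R[1,1],R[0,1]))
print('peg ang',a,peg,'tool delta cm',R.T@D/10,'world D',D,'twist rad',-np.radians(a+90-ty))
```

```text
[565.15793713 112.65258273  32.39980251] [ 2.4 -0.9  3.8  0.5 -1.7 -2.8 -3.4  0.9 -1.1  2.3]
plate r 226.39142416906037 ang 34.29079517550675 turn 109.89099266327926
peg ang -111.6001974877725 [519.87822296  -1.70976897] tool delta cm [-50.42376823 -59.82709364  15.48095688] world D [ 341.4054597  -704.2100665  -153.88388648] twist rad 1.6990559270723682
```

>>> carry_out(deltas=[{"x": -3, "y": -2.5, "z": 0, "twist": 0.1, "claw": 4}, {"x": -5.5, "y": -6, "z": 0, "twist": 0.2, "claw": 4}, {"x": -8, "y": -9, "z": 0, "twist": 0.3, "claw": 4}, {"x": -10.5, "y": -12, "z": 0, "twist": 0.4, "claw": 4}, {"x": -13, "y": -15, "z": 0, "twist": 0.5, "claw": 4}, {"x": -15.5, "y": -18, "z": 0, "twist": 0.6, "claw": 4}, {"x": -18, "y": -21, "z": 0, "twist": 0.7, "claw": 4}, {"x": -20.5, "y": -24, "z": 0, "twist": 0.8, "claw": 4}])

```text
time_s: 0.77
eef_pos: [318.5, 417.7, 404.6]
eef_rot: [[-0.494, 0.869, -0.0], [0.869, 0.494, -0.0], [-0.0, -0.0, -1.0]]
wrist_force: [0.3, -0.4, -0.0]
grip_width: 0.47
grip_force: 0.0
```

```bash
cat >> h.py <<'E'
C=np.array([565.2,113.0])
def to(a,z,r=123):
    s=manip.get_state();R=s['eef_rot'];t=np.radians(a)
    D=np.r_[C+r*np.array([np.cos(t),np.sin(t)]),z]-s['eef_pos'];ty=np.degrees(np.arctan2(R[1,1],R[0,1]))
    tw=(a+90-ty+180)%360-180
    print('t',s['time_s'],'eef',s['eef_pos'].round(1),'tool y',ty.round(2),'delta cm',(R.T@D/10).round(2),'twist',(-np.radians(tw)).round(3),'q',s['qpos'].round(2),'F',s['wrist_force'].round(1),s['grip_width'])
E
python3 -c "
from h import *
to(-111.6,300)"
```

```text
t 0.7667 eef [318.5 417.7 404.6] tool y 29.63 delta cm [-46.38  -3.21  10.46] twist 0.894 q [-1.19  0.37  0.22  2.06 -0.12  0.72 -0.38] F [ 0.3 -0.4 -0. ] 0.46960439066965903
```

>>> carry_out(deltas=[{"x": -3.8, "y": -0.3, "z": 0, "twist": 0.1, "claw": 4}, {"x": -7.6, "y": -0.6, "z": 0, "twist": 0.2, "claw": 4}, {"x": -11.4, "y": -0.9, "z": 0, "twist": 0.3, "claw": 4}, {"x": -15.2, "y": -1.1, "z": 0, "twist": 0.4, "claw": 4}, {"x": -19, "y": -1.4, "z": 0, "twist": 0.5, "claw": 4}, {"x": -22.8, "y": -1.6, "z": 0, "twist": 0.6, "claw": 4}, {"x": -26.6, "y": -1.8, "z": 0, "twist": 0.7, "claw": 4}, {"x": -30.4, "y": -2, "z": 0, "twist": 0.8, "claw": 4}])

```text
time_s: 1.43
eef_pos: [452.7, 144.3, 404.8]
eef_rot: [[0.279, 0.96, 0.0], [0.96, -0.279, 0.0], [0.0, 0.0, -1.0]]
wrist_force: [1.2, 0.7, 0.0]
grip_width: 0.47
grip_force: 0.0
```

```bash
python3 -c "
from h import *
to(-111.6,300)"
```

```text
t 1.4333 eef [452.7 144.3 404.8] tool y -16.2 delta cm [-12.12  10.52  10.48] twist 0.094 q [-0.8   0.33  0.49  2.18 -0.24  0.69 -0.43] F [1.2 0.7 0. ] 0.46962514211700873
```

>>> carry_out(deltas=[{"x": -2.4, "y": 2.1, "z": 0.5, "twist": 0.03, "claw": 4}, {"x": -4.8, "y": 4.2, "z": 2, "twist": 0.06, "claw": 4}, {"x": -7.2, "y": 6.3, "z": 4, "twist": 0.094, "claw": 4}, {"x": -9.6, "y": 8.4, "z": 6, "twist": 0.094, "claw": 4}, {"x": -12.1, "y": 10.5, "z": 8, "twist": 0.094, "claw": 4}, {"x": -12.1, "y": 10.5, "z": 10.5, "twist": 0.094, "claw": 4}, {"x": -12.1, "y": 10.5, "z": 10.5, "twist": 0.094, "claw": 4}])

```text
time_s: 2.02
eef_pos: [519.6, -0.9, 296.3]
eef_rot: [[0.367, 0.93, -0.005], [0.93, -0.367, -0.001], [-0.003, -0.004, -1.0]]
wrist_force: [-0.9, 0.8, -0.2]
grip_width: 0.468
grip_force: 0.0
```

```bash
python3 -c "
from h import *
to(-111.6,220);snap('side','side1.png')"
```

```text
t 2.0167 eef [519.6  -0.9 296.3] tool y -21.52 delta cm [-0.01  0.08  7.63] twist 0.001 q [-0.36  0.55  0.37  2.18 -0.41  0.49 -0.06] F [-0.9  0.8 -0.2] 0.4677507576642697
```

View pics/side1.png

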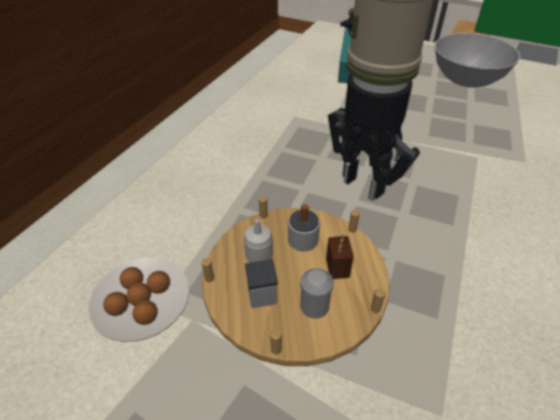

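The side view shows the fingertips at about (350,180) and (377,190), above the peg at (354,222) and on either side of it. Next I lower the gripper.

>>> carry_out(deltas=[{"z": 1.5, "claw": 4}, {"z": 3, "claw": 4}, {"z": 4, "claw": 4}, {"z": 4, "claw": 4}])

```text
validation failed for argument at $.de...
```

```bash
python3 -c "
from h import *
to(-111.6,220);c=snap('side','side2.png')
cv2.imwrite('pics/side2c.png',cv2.resize(c['frame'][120:320,240:480],None,fx=3,fy=3))"
```

```text
t 2.0667 eef [5.195e+02 3.000e-01 2.980e+02] tool y -21.43 delta cm [-0.12  0.13  7.8 ] twist 0.003 q [-0.37  0.54  0.37  2.18 -0.41  0.49 -0.06] F [ 0.  -0.4  0.6] 0.46563767000594153
```

View pics/side2c.png

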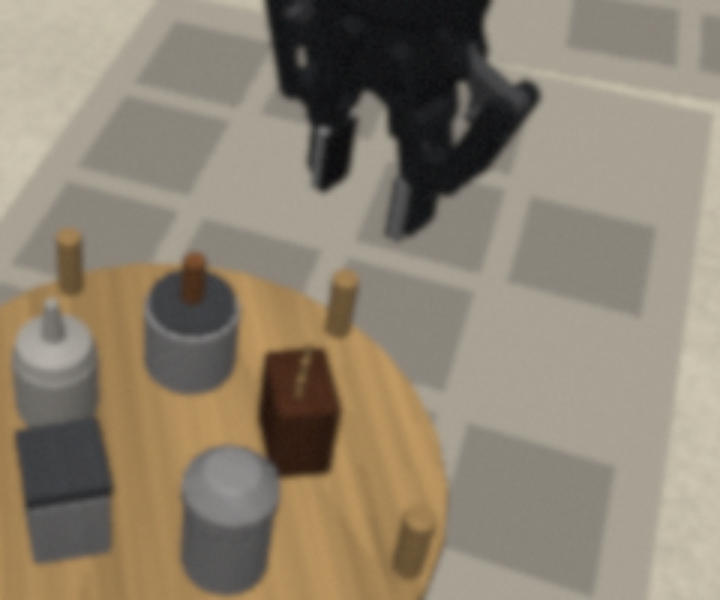

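The move was refused, probably because the rows left out some fields. The crop confirms the fingers are still straddling above the peg at (342,300 in the crop). I'll send it again with every field.

>>> carry_out(deltas=[{"x": 0, "y": 0, "z": 1.5, "twist": 0, "claw": 4}, {"x": 0, "y": 0, "z": 3, "twist": 0, "claw": 4}, {"x": 0, "y": 0, "z": 4, "twist": 0, "claw": 4}, {"x": 0, "y": 0, "z": 4, "twist": 0, "claw": 4}])

```text
time_s: 2.45
eef_pos: [519.8, 2.2, 259.4]
eef_rot: [[0.361, 0.932, -0.001], [0.932, -0.361, 0.0], [0.0, -0.001, -1.0]]
wrist_force: [0.5, -1.0, -0.1]
grip_width: 0.466
grip_force: 0.0
```

```bash
python3 -c "
from h import *
to(-111.6,220);c=snap('side','side3.png')
cv2.imwrite('pics/side3c.png',cv2.resize(c['frame'][120:320,240:480],None,fx=3,fy=3))"
```

```text
t 2.45 eef [519.8   2.2 259.4] tool y -21.19 delta cm [-0.33  0.14  3.94] twist 0.007 q [-0.32  0.6   0.3   2.2  -0.45  0.4  -0.02] F [ 0.5 -1.  -0.1] 0.4658005652641877
```

View pics/side3c.png

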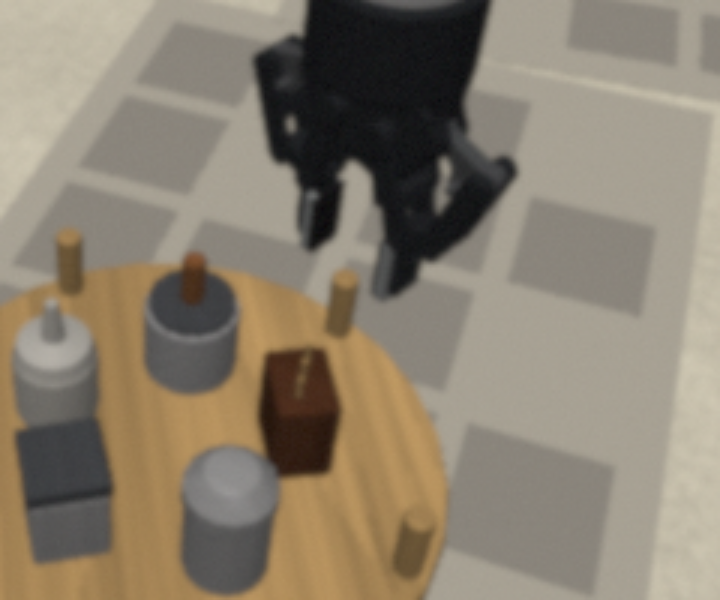

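The tip midpoint in the crop is about (351,266) and the peg top is at (344,275). With the remaining height difference they line up, so I lower the rest of the way and narrow the opening.

>>> carry_out(deltas=[{"x": -0.2, "y": 0.1, "z": 1.3, "twist": 0, "claw": 4}, {"x": -0.2, "y": 0.1, "z": 2.6, "twist": 0, "claw": 4}, {"x": -0.3, "y": 0.1, "z": 3.9, "twist": 0, "claw": 4}, {"x": -0.3, "y": 0.1, "z": 3.9, "twist": 0, "claw": 2.2}, {"x": -0.3, "y": 0.1, "z": 3.9, "twist": 0, "claw": 2.2}, {"x": -0.3, "y": 0.1, "z": 3.9, "twist": 0, "claw": 2.2}])

```text
time_s: 3.0
eef_pos: [520.3, -2.1, 221.8]
eef_rot: [[0.363, 0.932, 0.001], [0.932, -0.363, 0.0], [0.001, 0.001, -1.0]]
wrist_force: [-0.0, -0.6, 0.4]
grip_width: 0.256
grip_force: 0.0
```

```bash
python3 -c "
from h import *
to(-111.6,220)
for i in range(1,9):
  p=np.radians(3*i); print((12.3*(1-np.cos(p))).round(2),(12.3*np.sin(p)).round(2),-p.round(3))
c=snap('side','side4.png')
cv2.imwrite('pics/side4c.png',cv2.resize(c['frame'][120:320,240:480],None,fx=3,fy=3))"
```

```text
t 3.0 eef [520.3  -2.1 221.8] tool y -21.3 delta cm [ 0.06 -0.06  0.18] twist 0.005 q [-0.26  0.67  0.23  2.21 -0.49  0.31  0.02] F [-0.  -0.6  0.4] 0.25557451044444707
0.02 0.64 -0.052
0.07 1.29 -0.105
0.15 1.92 -0.157
0.27 2.56 -0.209
0.42 3.18 -0.262
0.6 3.8 -0.314
0.82 4.41 -0.367
1.06 5.0 -0.419
```

View pics/side4c.png

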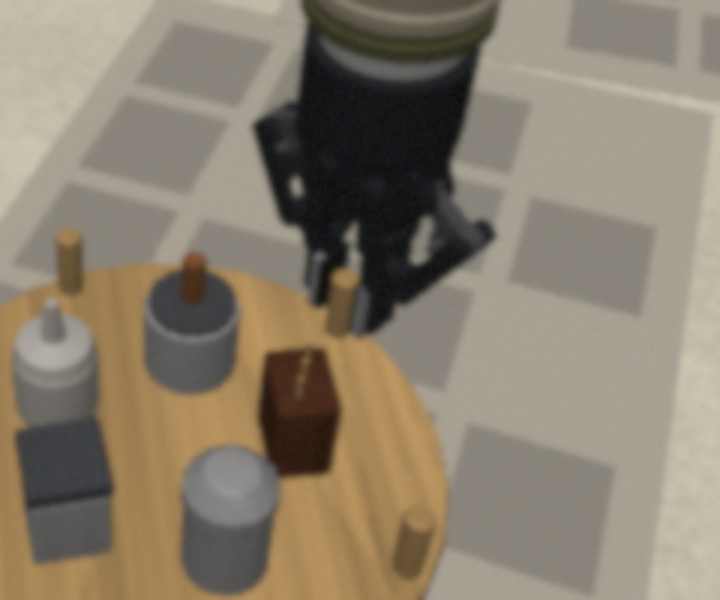

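The peg sits between the fingers: tips at (320,300) and (370,330) in the crop, with the peg axis at (341,317). I start turning counter-clockwise, 24° per call.

>>> carry_out(deltas=[{"x": 0.02, "y": 0.64, "z": 0, "twist": -0.052, "claw": 2.2}, {"x": 0.07, "y": 1.29, "z": 0, "twist": -0.105, "claw": 2.2}, {"x": 0.15, "y": 1.92, "z": 0, "twist": -0.157, "claw": 2.2}, {"x": 0.27, "y": 2.56, "z": 0, "twist": -0.209, "claw": 2.2}, {"x": 0.42, "y": 3.18, "z": 0, "twist": -0.262, "claw": 2.2}, {"x": 0.6, "y": 3.8, "z": 0, "twist": -0.314, "claw": 2.2}, {"x": 0.82, "y": 4.41, "z": 0, "twist": -0.367, "claw": 2.2}, {"x": 1.06, "y": 5.0, "z": 0, "twist": -0.419, "claw": 2.2}])

```text
time_s: 3.72
eef_pos: [570.5, -10.7, 221.7]
eef_rot: [[-0.05, 0.999, 0.0], [0.999, 0.05, -0.0], [-0.0, 0.0, -1.0]]
wrist_force: [-1.6, -0.3, 0.8]
grip_width: 0.257
grip_force: 0.7
```

```bash
python3 -c "
from h import *
to(-87.6,220)"
```

```text
t 3.7167 eef [570.5 -10.7 221.7] tool y 2.84 delta cm [ 0.08 -0.01  0.17] twist 0.008 q [-0.2   0.69  0.17  2.1  -0.3   0.38  0.26] F [-1.6 -0.3  0.8] 0.25724962187842026
```

Tracking is good and the force is about 1.6 N, so I continue.

>>> carry_out(deltas=[{"x": 0.02, "y": 0.64, "z": 0, "twist": -0.052, "claw": 2.2}, {"x": 0.07, "y": 1.29, "z": 0, "twist": -0.105, "claw": 2.2}, {"x": 0.15, "y": 1.92, "z": 0, "twist": -0.157, "claw": 2.2}, {"x": 0.27, "y": 2.56, "z": 0, "twist": -0.209, "claw": 2.2}, {"x": 0.42, "y": 3.18, "z": 0, "twist": -0.262, "claw": 2.2}, {"x": 0.6, "y": 3.8, "z": 0, "twist": -0.314, "claw": 2.2}, {"x": 0.82, "y": 4.41, "z": 0, "twist": -0.367, "claw": 2.2}, {"x": 1.06, "y": 5.0, "z": 0, "twist": -0.419, "claw": 2.2}])

```text
time_s: 4.38
eef_pos: [620.0, 2.1, 221.7]
eef_rot: [[-0.451, 0.892, 0.0], [0.892, 0.451, -0.001], [-0.001, -0.0, -1.0]]
wrist_force: [-0.9, -2.4, 0.4]
grip_width: 0.258
grip_force: 0.7
```

```bash
python3 -c "
from h import *
to(-63.6,220);snap('side','side5.png')"
```

```text
t 4.3833 eef [620.    2.1 221.7] tool y 26.83 delta cm [0.07 0.02 0.17] twist 0.008 q [-0.15  0.72  0.09  1.98 -0.13  0.45  0.5 ] F [-0.9 -2.4  0.4] 0.25758098682218117
```

View pics/side5.png

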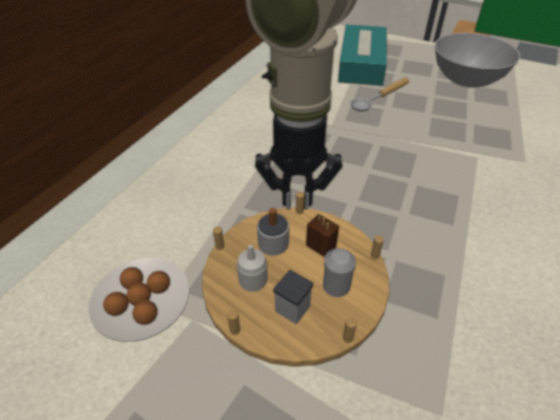

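The disc is turning with everything upright: the pot is now at (273,233) and the peg is held at (298,203). I continue.

>>> carry_out(deltas=[{"x": 0.02, "y": 0.64, "z": 0, "twist": -0.052, "claw": 2.2}, {"x": 0.07, "y": 1.29, "z": 0, "twist": -0.105, "claw": 2.2}, {"x": 0.15, "y": 1.92, "z": 0, "twist": -0.157, "claw": 2.2}, {"x": 0.27, "y": 2.56, "z": 0, "twist": -0.209, "claw": 2.2}, {"x": 0.42, "y": 3.18, "z": 0, "twist": -0.262, "claw": 2.2}, {"x": 0.6, "y": 3.8, "z": 0, "twist": -0.314, "claw": 2.2}, {"x": 0.82, "y": 4.41, "z": 0, "twist": -0.367, "claw": 2.2}, {"x": 1.06, "y": 5.0, "z": 0, "twist": -0.419, "claw": 2.2}])

```text
time_s: 5.1
eef_pos: [659.9, 33.9, 221.6]
eef_rot: [[-0.774, 0.633, 0.001], [0.633, 0.774, -0.001], [-0.001, -0.001, -1.0]]
wrist_force: [-0.1, -2.2, -0.3]
grip_width: 0.257
grip_force: 0.7
```

```bash
python3 -c "
from h import *
to(-39.6,220)"
```

```text
t 5.1 eef [659.9  33.9 221.6] tool y 50.76 delta cm [0.03 0.06 0.16] twist 0.006 q [-0.13  0.75 -0.01  1.88  0.01  0.52  0.74] F [-0.1 -2.2 -0.3] 0.25660863493469904
```

>>> carry_out(deltas=[{"x": 0.02, "y": 0.64, "z": 0, "twist": -0.052, "claw": 2.2}, {"x": 0.07, "y": 1.29, "z": 0, "twist": -0.105, "claw": 2.2}, {"x": 0.15, "y": 1.92, "z": 0, "twist": -0.157, "claw": 2.2}, {"x": 0.27, "y": 2.56, "z": 0, "twist": -0.209, "claw": 2.2}, {"x": 0.42, "y": 3.18, "z": 0, "twist": -0.262, "claw": 2.2}, {"x": 0.6, "y": 3.8, "z": 0, "twist": -0.314, "claw": 2.2}, {"x": 0.82, "y": 4.41, "z": 0, "twist": -0.367, "claw": 2.2}, {"x": 1.06, "y": 5.0, "z": 0, "twist": -0.419, "claw": 2.2}])

```text
time_s: 5.77
eef_pos: [683.4, 79.4, 221.6]
eef_rot: [[-0.965, 0.263, 0.001], [0.263, 0.965, -0.001], [-0.001, -0.001, -1.0]]
wrist_force: [0.0, -1.9, -0.3]
grip_width: 0.258
grip_force: 0.7
```

```bash
python3 -c "
from h import *
to(-15.6,220);snap('side','side6.png')"
```

```text
t 5.7667 eef [683.4  79.4 221.6] tool y 74.77 delta cm [-0.01  0.06  0.16] twist 0.006 q [-0.13  0.77 -0.11  1.81  0.15  0.57  0.97] F [ 0.  -1.9 -0.3] 0.25765804628419386
```

View pics/side6.png

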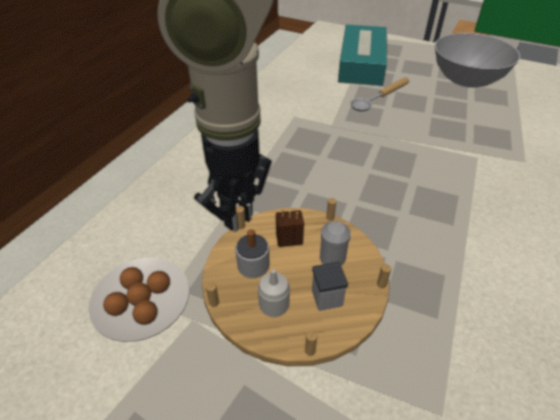

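The pot is at (252,252) and the plate at (140,298). The visible peg tops are near (331,201), (385,267), (311,338) and (212,288). I'll compute the disc angle from those.

```bash
cat >> h.py <<'E'
def disc_angle(c,n0,excl=None):
    W=world(c); z=W[...,2]; r=np.hypot(W[...,0]-C[0],W[...,1]-C[1])
    m=((z>50)&(z<90)&(r>108)&(r<138)).astype(np.uint8)
    n,l,s,ce=cv2.connectedComponentsWithStats(m)
    for k in range(1,n):
        if 20<s[k,4]:
            q=W[l==k]; x,y=q[:,:2].mean(0)-C
            print(s[k,4],ce[k].round(),q.mean(0).round(),'zmax',q[:,2].max().round(),'r',np.hypot(x,y).round(),'ang',np.degrees(np.arctan2(y,x)).round(1))
    m=((z>88)&(z<118)&(abs(r-62)<12)).astype(np.uint8)
    n,l,s,ce=cv2.connectedComponentsWithStats(m)
    for k in range(1,n):
        if 10<s[k,4]:
            q=W[l==k]; x,y=np.median(q[:,:2],0)-C
            print('tall',s[k,4],ce[k].round(),q.mean(0).round(),'r',np.hypot(x,y).round(),'ang',np.degrees(np.arctan2(y,x)).round(1))
    b=ce
E
python3 - <<'E'
from h import *
for f in('side0','side6'):
    c=np.load(f'pics/{f}.npz'); print(f); disc_angle(c,0)
c=np.load('pics/side6.npz');W=world(c)
hsv=cv2.cvtColor(c['frame'],cv2.COLOR_BGR2HSV)
m=((W[...,2]>9)&(W[...,2]<60)&(np.hypot(W[...,0]-752,W[...,1]-240)<90)).astype(np.uint8)
P=np.array([ray(c,u,v,18) for v,u in np.argwhere(m&(hsv[...,1]<60))])[:,:2].astype(np.float32)
print(cv2.minEnclosingCircle(P),'disc',measure(np.load('pics/side0.npz')))
E
```

```text
side0
148 [263. 205.] [659.  42.  68.] zmax 79.0 r 118.0 ang -37.2
153 [354. 218.] [520.   6.  68.] zmax 79.0 r 116.0 ang -112.7
183 [207. 267.] [667. 185.  68.] zmax 80.0 r 125.0 ang 35.2
209 [378. 298.] [443. 127.  69.] zmax 80.0 r 123.0 ang 173.3
213 [276. 339.] [534. 238.  70.] zmax 80.0 r 129.0 ang 104.0
tall 119 [304. 212.] [580.  59. 103.] r 55.0 ang -74.4
tall 178 [257. 231.] [626. 116.  95.] r 61.0 ang 2.9
tall 170 [342. 246.] [512.  83.  91.] r 60.0 ang -151.3
tall 460 [264. 272.] [585. 172.  93.] r 63.0 ang 71.4
tall 451 [315. 279.] [521. 159. 102.] r 63.0 ang 133.8
side6
510 [239. 216.] [678.  83.  70.] zmax 90.0 r 117.0 ang -15.1
145 [331. 206.] [562.  -3.  68.] zmax 80.0 r 116.0 ang -91.6
195 [384. 273.] [448.  85.  68.] zmax 80.0 r 120.0 ang -166.6
200 [212. 293.] [639. 217.  68.] zmax 80.0 r 127.0 ang 54.7
215 [311. 341.] [496. 221.  70.] zmax 80.0 r 128.0 ang 122.9
tall 138 [289. 216.] [601.  66.  91.] r 59.0 ang -52.9
tall 373 [339. 232.] [522.  72. 100.] r 60.0 ang -136.9
tall 138 [251. 238.] [624. 137. 103.] r 64.0 ang 22.7
tall 489 [329. 274.] [509. 138.  93.] r 62.0 ang 155.5
tall 215 [274. 281.] [566. 180.  95.] r 68.0 ang 89.6
((752.3056030273438, 242.4156036376953), 70.68153381347656) disc ((565.2601318359375, 118.80201721191406), 134.96612548828125)
```

Run:
```python
from h import *
from scipy.optimize import least_squares
def fit(P,k,th):
    P=np.array(P);k=np.array(k)
    f=lambda q:(q[:2]+123*np.c_[np.cos(np.radians(q[2]+k)),np.sin(np.radians(q[2]+k))]-P).ravel()
    r=least_squares(f,[565,114,th]);print(r.x.round(2),r.fun.round(1));return r.x
a=fit([(659,42),(520,6),(667,185),(443,127),(534,238)],[-72,-144,0,144,72],32)
b=fit([(562,-3),(448,85),(639,217),(496,221)],[-144-72,144,0-72,0],124)
d=np.array([752.3,241.5])-(a[:2]+b[:2])/2+np.array([-2,4.])*0
for e in((0,0),(-2,4)):
    d=np.array([752.3,241.8])-((a[:2]+b[:2])/2-np.array(e)); print('plate',np.hypot(*d),np.degrees(np.arctan2(d[1],d[0])))
print('turn',b[2]-a[2],'pot angle',b[2]-108)
```

```text
[564.6  119.6   32.54] [ 0.6 -0.6 -0.4 -0.9  1.3  0.8 -1.2  0.  -0.3  0.7]
[539.46 141.3  110.13] [-56.2  26.   57.8 -62.   -2.8   0.2   1.1  35.8]
plate 229.1437950214017 29.074330755971488
plate 229.3831062178841 30.190389461184388
turn 77.58988316794358 pot angle 2.133248124643643
```

Run:
```python
from h import *
from scipy.optimize import least_squares
P=np.array([(562,-3),(448,85),(639,217),(496,221)]);k=np.array([144,72,-72,0])
f=lambda q:(q[:2]+123*np.c_[np.cos(np.radians(q[2]+k)),np.sin(np.radians(q[2]+k))]-P).ravel()
b=least_squares(f,[565,114,124]);print(b.x,b.fun.round(1))
for e in((0,0),(-2,4)):
    d=np.array([752.3,241.8])-(b.x[:2]-np.array(e)); print('plate',np.hypot(*d),np.degrees(np.arctan2(d[1],d[0])))
print('pot angle',b.x[2]-108)
```

```text
[565.24468054 119.75934571 124.54724829] [ 0.1 -0.2 -0.7 -0.3  1.   0.4 -0.5  0.1]
plate 223.34639875255436 33.12166770008971
plate 223.90113396808786 34.25866651717501
pot angle 16.547248285995153
```

>>> carry_out(deltas=[{"x": 0.01, "y": 0.54, "z": 0, "twist": -0.044, "claw": 2.2}, {"x": 0.05, "y": 1.07, "z": 0, "twist": -0.087, "claw": 2.2}, {"x": 0.11, "y": 1.61, "z": 0, "twist": -0.131, "claw": 2.2}, {"x": 0.19, "y": 2.14, "z": 0, "twist": -0.175, "claw": 2.2}, {"x": 0.29, "y": 2.66, "z": 0, "twist": -0.218, "claw": 2.2}, {"x": 0.42, "y": 3.18, "z": 0, "twist": -0.262, "claw": 2.2}, {"x": 0.58, "y": 3.72, "z": 0, "twist": -0.307, "claw": 2.2}, {"x": 0.58, "y": 3.72, "z": 0, "twist": -0.307, "claw": 2.2}])

```text
time_s: 6.48
eef_pos: [687.2, 118.9, 220.8]
eef_rot: [[-0.999, -0.045, 0.0], [-0.045, 0.999, 0.001], [-0.0, 0.001, -1.0]]
wrist_force: [0.2, 0.8, 0.9]
grip_width: 0.252
grip_force: 0.0
```

Run:
```python
from h import *
to(2,220); c=snap('side','side7.png'); disc_angle(c,0)
```

```text
t 6.4833 eef [687.2 118.9 220.8] tool y 92.57 delta cm [-0.08 -0.16  0.08] twist 0.01 q [-0.13  0.78 -0.19  1.78  0.24  0.6   1.15] F [0.2 0.8 0.9] 0.25228514233269406
143 [306. 201.] [602.   3.  68.] zmax 79.0 r 116.0 ang -71.3
393 [224. 234.] [680. 123.  69.] zmax 90.0 r 115.0 ang 4.9
177 [380. 250.] [466.  48.  68.] zmax 80.0 r 118.0 ang -146.8
206 [228. 315.] [602. 236.  69.] zmax 80.0 r 128.0 ang 73.2
216 [343. 331.] [466. 192.  70.] zmax 80.0 r 127.0 ang 141.3
tall 42 [283. 218.] [608.  73.  91.] r 57.0 ang -42.9
tall 324 [330. 222.] [541.  60. 101.] r 59.0 ang -116.7
tall 85 [272. 220.] [620.  85.  91.] r 61.0 ang -26.5
tall 142 [250. 249.] [615. 155. 104.] r 66.0 ang 41.1
tall 484 [338. 265.] [504. 119.  93.] r 61.0 ang 173.9
tall 225 [289. 285.] [547. 177.  95.] r 68.0 ang 106.5
```

```bash
cat >> h.py <<'E'
def fitd(P,k,th):
    from scipy.optimize import least_squares
    P=np.array(P);k=np.array(k)
    f=lambda q:(q[:2]+123*np.c_[np.cos(np.radians(q[2]+k)),np.sin(np.radians(q[2]+k))]-P).ravel()
    b=least_squares(f,[565,114,th]);print(b.x.round(2),b.fun.round(1),'pot',b.x[2]-108)
E
python3 - <<'E'
from h import *
fitd([(602,3),(466,48),(602,236),(466,192)],[144,72,-72,0],142)
to(2,220); c=manip.capture('side'); disc_angle(c,0)
E
```

```text
[564.75 119.71 143.93] [ 0.6 -0.3 -0.8 -0.5  0.9  0.6 -0.7  0.1] pot 35.930111268982756
t 6.5333 eef [687.2 118.3 220.7] tool y 92.39 delta cm [-0.09 -0.1   0.07] twist 0.007 q [-0.13  0.78 -0.19  1.78  0.24  0.6   1.15] F [-0.  -0.3  0.1] 0.2558837952362687
146 [306. 201.] [602.   3.  67.] zmax 79.0 r 116.0 ang -71.3
390 [224. 233.] [680. 122.  69.] zmax 90.0 r 115.0 ang 4.5
174 [380. 250.] [466.  48.  68.] zmax 80.0 r 118.0 ang -146.7
204 [228. 315.] [602. 236.  69.] zmax 80.0 r 128.0 ang 73.2
216 [343. 331.] [466. 192.  70.] zmax 79.0 r 127.0 ang 141.3
tall 129 [276. 219.] [615.  80.  91.] r 60.0 ang -32.9
tall 328 [330. 222.] [541.  60. 101.] r 59.0 ang -116.4
tall 143 [250. 249.] [615. 155. 103.] r 65.0 ang 41.0
tall 479 [338. 265.] [504. 119.  93.] r 61.0 ang 174.3
tall 214 [290. 285.] [546. 177.  96.] r 68.0 ang 106.7
```

The pot is at 35.9° and the plate at 34.1°, so it overshot by about 1.8°. I push back gently with the leading finger, after taking up the ~3.6° of slack.

>>> carry_out(deltas=[{"x": 0.0, "y": -0.3, "z": 0, "twist": 0.024, "claw": 2.2}, {"x": 0.01, "y": -0.5, "z": 0, "twist": 0.041, "claw": 2.2}, {"x": 0.02, "y": -0.65, "z": 0, "twist": 0.053, "claw": 2.2}, {"x": 0.03, "y": -0.75, "z": 0, "twist": 0.061, "claw": 2.2}, {"x": 0.03, "y": -0.85, "z": 0, "twist": 0.069, "claw": 2.2}, {"x": 0.04, "y": -0.95, "z": 0, "twist": 0.077, "claw": 2.2}, {"x": 0.04, "y": -1.05, "z": 0, "twist": 0.085, "claw": 2.2}, {"x": 0.04, "y": -1.05, "z": 0, "twist": 0.085, "claw": 2.2}])

```text
time_s: 7.25
eef_pos: [687.4, 106.4, 220.7]
eef_rot: [[-0.999, 0.046, -0.0], [0.046, 0.999, -0.0], [0.0, -0.0, -1.0]]
wrist_force: [-0.1, 0.9, -0.3]
grip_width: 0.257
grip_force: 0.2
```

Run:
```python
from h import *
to(2,220); c=snap('side','side8.png'); disc_angle(c,0)
```

```text
t 7.25 eef [687.4 106.4 220.7] tool y 87.39 delta cm [-0.02  1.09  0.07] twist -0.081 q [-0.13  0.78 -0.17  1.78  0.21  0.59  1.1 ] F [-0.1  0.9 -0.3] 0.2568070934020591
141 [309. 201.] [597.   1.  67.] zmax 79.0 r 116.0 ang -73.9
416 [228. 228.] [681. 109.  69.] zmax 90.0 r 116.0 ang -1.8
177 [381. 253.] [463.  52.  68.] zmax 79.0 r 119.0 ang -149.3
202 [225. 313.] [607. 234.  69.] zmax 80.0 r 128.0 ang 70.8
221 [340. 333.] [470. 196.  69.] zmax 80.0 r 127.0 ang 138.9
tall 135 [276. 219.] [616.  80.  91.] r 60.0 ang -33.7
tall 327 [331. 223.] [538.  61. 101.] r 60.0 ang -119.2
tall 141 [250. 248.] [616. 153. 103.] r 65.0 ang 38.9
tall 479 [337. 266.] [505. 121.  93.] r 61.0 ang 172.0
tall 224 [287. 284.] [549. 178.  95.] r 68.0 ang 104.6
```

The pot is now at about 33.4° against 34.1° for the plate, which is under 1 mm at the pot. I open the fingers, rise straight up and clear the view.

>>> carry_out(deltas=[{"x": 0, "y": 0.2, "z": 0, "twist": 0, "claw": 4}, {"x": 0, "y": 0.35, "z": 0, "twist": 0, "claw": 4}, {"x": 0, "y": 0.35, "z": 0, "twist": 0, "claw": 4}, {"x": 0, "y": 0.35, "z": -1.5, "twist": 0, "claw": 4}, {"x": 0, "y": 0.35, "z": -4, "twist": 0, "claw": 4}, {"x": 0, "y": 0.35, "z": -7, "twist": 0, "claw": 4}, {"x": 0, "y": 0.35, "z": -10, "twist": 0, "claw": 4}, {"x": 0, "y": 0.35, "z": -13, "twist": 0, "claw": 4}])

```text
time_s: 7.97
eef_pos: [687.4, 110.1, 353.2]
eef_rot: [[-0.999, 0.045, 0.0], [0.045, 0.999, 0.0], [-0.0, 0.0, -1.0]]
wrist_force: [0.4, -0.3, 0.4]
grip_width: 0.468
grip_force: 0.0
```

>>> carry_out(deltas=[{"x": 0, "y": -3, "z": -1, "twist": 0, "claw": 4}, {"x": 0, "y": -6, "z": -2, "twist": 0, "claw": 4}, {"x": 0, "y": -10, "z": -2, "twist": 0, "claw": 4}, {"x": 0, "y": -14, "z": -2, "twist": 0, "claw": 4}, {"x": 0, "y": -18, "z": -2, "twist": 0, "claw": 4}, {"x": 0, "y": -22, "z": -2, "twist": 0, "claw": 4}, {"x": 0, "y": -25, "z": -2, "twist": 0, "claw": 4}, {"x": 0, "y": -25, "z": -2, "twist": 0, "claw": 4}])

```text
time_s: 8.63
eef_pos: [675.1, -148.7, 371.8]
eef_rot: [[-0.999, 0.055, 0.0], [0.055, 0.998, -0.005], [-0.0, -0.005, -1.0]]
wrist_force: [0.1, -1.3, 0.8]
grip_width: 0.466
grip_force: 0.0
```

Run:
```python
from h import *
to(0,220); c=snap('side','side9.png'); disc_angle(c,0); t=snap('top','top9.png')
print('top');disc_angle(t,0)
cv2.imwrite('pics/both9.png',np.hstack([cv2.resize(x['frame'],(400,300)) for x in(c,t)]))
```

```text
t 8.6333 eef [ 675.1 -148.7  371.8] tool y 86.87 delta cm [ 0.12 26.28 15.05] twist -0.055 q [ 0.27  0.6  -0.21  1.7   0.16  0.86  1.5 ] F [ 0.1 -1.3  0.8] 0.46574356081820756
146 [309. 201.] [597.   1.  67.] zmax 79.0 r 116.0 ang -73.9
155 [224. 229.] [687. 114.  68.] zmax 79.0 r 121.0 ang 0.3
177 [381. 253.] [463.  53.  68.] zmax 80.0 r 119.0 ang -149.4
205 [225. 313.] [607. 234.  69.] zmax 79.0 r 128.0 ang 70.8
222 [339. 333.] [470. 196.  69.] zmax 80.0 r 127.0 ang 138.9
tall 52 [285. 217.] [606.  70.  90.] r 57.0 ang -45.4
tall 78 [273. 219.] [620.  82.  91.] r 61.0 ang -29.1
tall 331 [331. 223.] [538.  61. 101.] r 59.0 ang -119.3
tall 140 [250. 248.] [616. 153. 103.] r 65.0 ang 38.9
tall 483 [337. 266.] [505. 121.  93.] r 61.0 ang 171.9
tall 213 [287. 285.] [549. 178.  95.] r 68.0 ang 104.5
top
96 [202. 188.] [687. 109.  72.] zmax 80.0 r 122.0 ang -2.0
113 [123. 239.] [608. 228.  71.] zmax 79.0 r 123.0 ang 69.4
75 [274. 245.] [598.  -3.  75.] zmax 79.0 r 120.0 ang -74.2
118 [144. 332.] [471. 190.  72.] zmax 80.0 r 122.0 ang 140.7
86 [241. 336.] [464.  48.  75.] zmax 79.0 r 120.0 ang -147.0
tall 22 [219. 227.] [624.  79.  90.] r 67.0 ang -29.2
tall 80 [170. 231.] [617. 148. 106.] r 62.0 ang 33.8
tall 16 [225. 232.] [616.  70.  89.] r 66.0 ang -39.2
tall 460 [234. 281.] [544.  56. 101.] r 61.0 ang -110.8
tall 129 [153. 279.] [549. 174.  95.] r 62.0 ang 104.7
tall 493 [191. 310.] [504. 118.  92.] r 62.0 ang 175.3
```

View pics/both9.png

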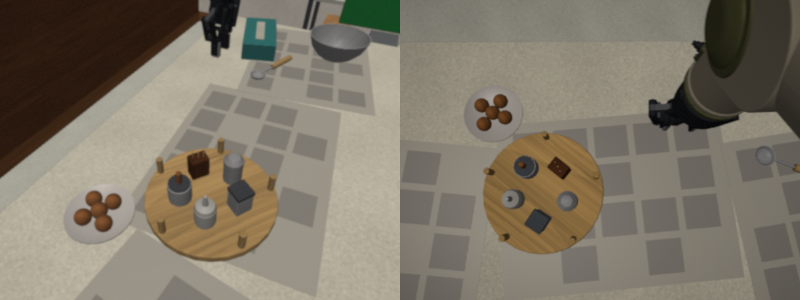

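The top view puts the pot at 33.8° (62 mm from the axis) against the plate at 34.1°. The picture shows the pot at (525,167), in line between the disc centre at (543,193) and the plate at (493,113). All containers are upright and the robot is clear, so I hand in the job.

```bash
python3 -c "
from cell import manip
print(manip.job_done())"
```

```text
the job is handed in; nothing more can be done
None
```

I turned the lazy susan by pushing one peg until the sauce pot stood in front of the plate (33.8° against about 34.1° in the last top view); all containers are still standing, the arm is clear, and the job was handed in at about 8.7 s.

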